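# Vent the degassing pot and take off its lid

## Robot

A 7-joint arm with a two-finger parallel gripper is mounted at the origin on the work surface. World frame = base frame: x ahead of the robot, y to its left, z up, the work surface at z = 0. Lengths are in m, angles in degrees, forces in N, time in s.
With the tool pointing down it reaches from about 0.425 to 0.925 m from the base axis. Payload 6.8 kg.
Tool frame: the origin (TCP) lies midway between the tips of the shut fingers; the grasp point (between the pads) lies 19 mm behind it; z points along the fingers, y is the direction in which the jaws open and shut (so a half turn about z gives the same grasp; the last joint's range is limited). The gripper opens to 88 mm and grips with 3 to 60 N. Pads are 20 mm wide; open, the fingers measure 115 mm over their backs; the gripper's body (75 mm by 178 mm) begins 61 mm behind the grasp point.
Start: joints at [-81.538, 27.33, 1.283, 89.118, -0.659, 63.558, -4.761], TCP at [0.171, 0.653, 0.223] pointing down, gripper open.
Joint ranges: [-169.35, 169.35], [-19.33, 120.38], [-80.79, 83.38], [13.8, 139.57], [-78.32, 258.32], [9.67, 109.79], [-169.56, 169.56]. Speed limits (degrees/s): [136.94, 136.94, 180, 180, 180, 180, 180].

## Interface

Orientations are given as [roll, pitch, yaw] about the fixed x, y, z axes, in that order (R = Rz(yaw) Ry(pitch) Rx(roll)).
In Python, from cell import env gives the robot as it stands. The module is installed in compiled form; this text tells all that it offers.
- The arm moves only by the tool move_arm, never from a script. Its argument "targets" is a list of rows, each an object of numbers: "fingers": the opening, from -1 (shut) to 1 (fully open); "x", "y", "z": the shift along the tool's x, y, z in m; "wx", "wy", "wz": the turn, a rotation vector about the tool's x, y, z in rad. In form: [{"fingers": .., "x": .., "y": .., "z": .., "wx": .., "wy": .., "wz": ..}, ...]. A call has 1 to 20 rows; each row is the pose to reach, as a shift and turn from the pose measured when the call began, along the tool's axes at that moment; what a row does not reach only later rows make up. A row lasts 1/12 s, in which the tool goes at most 41.7 mm and 7.16 degrees, less where a joint would pass 70% of its speed; a pose out of reach is approached as far as the arm can. A call with a gripper value outside its range is refused whole. The fingers move at their own pace and stop on an object; "squeeze" is the grip in N (left out, the last holds). Time passes only in rows, so rows that repeat a pose let the fingers close. It gives the time, the measured TCP pose, the force and the opening at its end, in the units of the state.
- env.get_state(): the state, without advancing time (a new reading comes with each control period).
- env.get_image(name): name is "scene" or "side" or "wrist"; returns the picture (384x512x3 uint8, blue, green, red); there is no depth.
- env.get_calibration(name): a dict with "fx", "fy", "cx", "cy" (pixels), "world_from_camera" (4x4, takes a point from camera to world coordinates); the wrist camera has in their place "tool_from_camera" (4x4, takes a point from camera to tool coordinates, whose origin is the TCP and whose axes are the flange's). Camera axes: x right, y down, z forward; pixel columns grow to the right and rows downward; lengths in m; the calibration is good to about 2 mm. A picture is of the moment at which its call begins: read the wrist's pose just before it. get_calibration takes no time and is no camera call.
- env.hand_in(): hands the job in, once; it reports no verdict.
Trained networks look in the newest picture that a camera, given by its name, has taken for a name from the list of things; names that differ only in an ending like _2 or _b are one class to them, and where a whole thing is asked for, a point or a joint stands for the part that bears it (a point fixed in the world has none). Each returns a list of dicts, best first, with "confidence" (0 to 1); they miss things now and then, are a little off and sometimes report something else, mostly with a low value. They report only what shows in the picture. A call takes as long as a camera call.
- env.boxes_of(camera, label): "bbox" ([left, top, width, height] in pixels, round what is visible of it).
The state is a dict: "time": time; "joint_positions": joint angles; "qd": joint speeds; "joint_efforts": joint torques, N m; "eef_pos": TCP position; "tcp_rot": TCP orientation; "contact_force": force on the tool from outside, world axes, zero at the start; "torque": the same for the moment, N m; "gripper_width": finger opening in m.
Only numpy, scipy, OpenCV 4.12 (cv2) and the standard library are available. Lean on these libraries where they do the work, as an engineer would, in place of code of your own. Each camera call takes 0.05 s, during which the arm holds its last target.

## Task

The steel degassing pot is still under vacuum. With the lid seated, turn the red vent tap on the lid a quarter turn anticlockwise until it is fully open, then lift the lid off by the black knob and lay it right way up in the middle of the round cork mat, setting it down gently so that it rests on the mat before you let go. Leave the tap open and do not disturb anything else on the bench.

Things in the scene. Friction and masses are not known exactly. Their poses are not given: they have to be found in the camera images.
- tap (a joint): Angle of the vent tap about the vertical axis, rad: 0 shut (handle crosswise to the line from the lid's centre), 1.571 fully open against its stop (handle in line with that line, white mark outward over the brass nozzle). It grows anticlockwise seen from above; starts between 0.05 and 0.3. It turns stiffly (about 0.06 N m) and stays where it is left. While it is below about 1.25 the vacuum holds the lid down on the pot, and pulling cannot free it (it only gives about 4 mm).
- tap_grip (a point): Centre of the red tap handle, on its turning axis: a flat upright bar 46 mm long (along this point's x), 12 mm thick (y), 28 mm high (z), its underside 17 mm above the lid's plate (on a brass stem 10 mm thick) and its top 14 mm above this point. The axis is 70 mm out from the lid's centre along the lid's +x, vertical. A white mark is on the bar's top at its +x end. Grip it across its thickness and turn about the point's z.
- lid_grip (a point): Centre of the black knob in the middle of the loose lid: 22 mm square (sides along this point's x and y), 34 mm high, its underside 14 mm above the lid's plate. Site x points from the lid's centre to the tap, z up. A pressure gauge (42 mm across, top 1 mm below this point's height) stands 70 mm out on the -x side and the tap (top 15 mm above this point's height) on the +x side, so grip the knob with the fingers on its +y and -y sides.
- lid_bottom (a point): Centre of the flat underside of the lid's plug, 61 mm below lid_grip; z up when the lid is the right way up. The lid: aluminium plate 224 mm across and 12 mm thick, over a black rubber plug 166 mm across and 18 mm deep. Mass 0.5 to 0.8 kg, balanced about its centre.
- pot: Steel degassing pot fixed to the bench, 218 mm across, 120 mm high; origin at the centre of its underside. The plate of the lid lies on its rim, the plug stands 18 mm down in its mouth (172 mm wide, 3 mm play all round).
- mat_top (a point): Centre of the top of the round cork mat, 230 mm across, 6 mm thick, fixed to the bench; the place for the lid, which stands on it on its plug (lid_bottom at this height).
- lid: The whole lid with tap and gauge; same origin and axes as lid_bottom.
- red_cone: Bystander, leave alone: cone of red thread, 64 mm across, 110 mm high; origin at the centre of its underside.
- black_cone: Bystander, leave alone: cone of black thread, 64 mm across, 100 mm high; origin at the centre of its underside.
- glue_jar: Bystander, leave alone: closed glue jar, yellow label, 64 mm across, 85 mm high; origin at the centre of its underside.
- polish_tin: Bystander, leave alone: flat red shoe-polish tin, 76 mm across, 26 mm high; origin at the centre of its underside.
- hammer: Bystander, leave alone: cobbler's hammer lying flat, 240 mm long along its x; origin at the centre of its underside.
- brush: Bystander, leave alone: shoe brush with a dark handle lying flat, 170 mm long along its x; origin at the centre of its underside.
- mixing_cup: Bystander, leave alone: empty white mixing cup, 68 mm across, 60 mm high; origin at the centre of its underside.

How it is judged (in metres and radians):
On the way, in this order (a step that is already met when the one before it is completed fails the run):
1. the vent tap is fully open (above 1.35 rad) with the lid still seated on the pot (value of joint tap above 1.35 rad and z of lid_bottom in the frame of pot below 0.108 m and horizontal distance between lid_bottom and pot below 0.02 m), for 0.2 s.
2. the lid is lifted clear of the pot (plug more than 5 mm above the rim) (z of lid_bottom in the frame of pot above 0.125 m), for 0.1 s.
3. the lid rests on the cork mat, within 35 mm of its middle, while the fingers still hold it (contact force between lid and mat above 1 N and contact force between the fingers and lid above 1 N and horizontal distance between lid_bottom and mat_top below 0.035 m), for 0.1 s.
At the end, for the whole second after the job is handed in: The lid lies right way up, level (within 0.06 rad) and still on the cork mat, its centre within 35 mm of the mat's and its underside within 4 mm of the mat's top, with the tap still open (above 1.3 rad) (horizontal distance between lid_bottom and mat_top below 0.035 m and z of lid_bottom in the frame of mat_top between -0.004 and 0.004 m and angle between lid_bottom's own z axis and vertical below 0.06 rad and value of joint tap above 1.3 rad and linear speed of lid below 0.02 m/s and angular speed of lid below 0.1 rad/s); the robot touches nothing.
It fails at once if the lid is forced up more than 8 mm while the tap is not open (below 1.0 rad) (value of joint tap below 1 rad and z of lid_bottom in the frame of pot above 0.11 m and horizontal distance between lid_bottom and pot below 0.08 m).
It fails at once if the lid is tipped more than 0.4 rad (angle between lid_bottom's own z axis and vertical above 0.4 rad).
It fails at once if the lid is banged down on the mat (more than 80 N) (contact force between lid and mat above 80 N).
It fails at once if another thing on the bench is moved more than 40 mm (distance of any of red_cone, black_cone, glue_jar, polish_tin, hammer, brush, mixing_cup from where it was at the start of the episode above 0.04 m).
It also fails if it takes over 58 s, if anything falls off the work surface, if the arm or the gripper's body presses on something with over 40 N, if the wrist force passes 120 N, or if a joint passes its speed limit or range.

## Working session

There is one attempt and no reset: what is moved stays moved. The work goes in short steps, Python scripts to look and compute and a tool call to move; the robot and the scene stay as the last step left them, time stands still between calls to the robot, and variables do not carry over. Pictures are saved under pics/ and viewed, and the job is handed in when it is done.

Besides the shell and the picture viewer there is one more tool, called after "Call:" by a JSON object that holds its "name" and its "arguments". move_arm: Moves the arm, as the interface text tells. Its arguments: {"type":"object","properties":{"targets":{"type":"array"},"squeeze":{"type":"number"}},"required":["targets"]}

```bash
mkdir -p pics
python3 - <<'E'
from cell import env
import cv2
s=env.get_state();print({k:(s[k]) for k in s})
for n in ("scene","side","wrist"):
    cv2.imwrite(f"pics/{n}0.png",env.get_image(n))
    c=env.get_calibration(n);print(n,c)
    for l in ("tap","lid","pot","mat_top","tap_grip","lid_grip"):
        try:
            print(l,[(b["bbox"],round(b["confidence"],2)) for b in env.boxes_of(n,l)[:2]])
        except Exception as e: print(l,e)
E
```

```text
{'time': 0.0, 'joint_positions': array([-81.53805272,  27.37545576,   1.27932172,  89.17575487,
        -0.65843209,  63.55519841,  -4.76251905]), 'qd': array([-0.06679616,  0.0412784 , -0.08636859, -0.03884126,  0.0779526 ,
       -0.01469546, -0.08196036]), 'joint_efforts': array([-7.39865409e-04, -5.82856929e+01,  1.53440114e+00, -2.72608852e+01,
       -5.44056098e-02,  1.68583717e-02,  1.43146794e-04]), 'eef_pos': array([0.17064463, 0.65248623, 0.2217043 ]), 'tcp_rot': array([-1.79901206e+02,  7.42067910e-03,  1.65345195e+02]), 'contact_force': array([-0.37726242,  0.51447833, -0.97375279]), 'torque': array([ 0.00366834, -0.02689316,  0.01116141]), 'gripper_width': 0.08756466086595935}
scene {'fx': 372.1767405639943, 'fy': 372.1767405639943, 'cx': 254.29743065992452, 'cy': 192.11933559931057, 'world_from_camera': array([[-0.81113458,  0.34176329, -0.47461411,  1.21688728],
       [ 0.58462834,  0.49661634, -0.64154651,  0.83214359],
       [ 0.01644408, -0.79785341, -0.60262719,  0.91717719],
       [ 0.        ,  0.        ,  0.        ,  1.        ]])}
tap [([223.1, 168.3, 14.
[... 875 characters left out ...]
]
mat_top [([198.5, 178.4, 54.4, 38.6], 0.81)]
tap_grip [([270.8, 191.8, 15.2, 12.5], 0.63)]
lid_grip [([245.9, 191.3, 64.1, 51.6], 0.72), ([181.1, 146.1, 38.1, 24.8], 0.64)]
wrist {'fx': 274.5960054080368, 'fy': 274.5960054080368, 'cx': 260.03343580398484, 'cy': 188.9345771243635, 'tool_from_camera': array([[-7.79889631e-04, -9.55035353e-01, -2.96490920e-01,
         8.24902884e-02],
       [ 9.99999695e-01, -7.53927400e-04, -2.01901875e-04,
         3.78812347e-04],
       [-3.07092001e-05, -2.96490987e-01,  9.55035650e-01,
        -1.62698610e-01],
       [ 0.00000000e+00,  0.00000000e+00,  0.00000000e+00,
         1.00000000e+00]])}
tap []
lid []
pot []
mat_top []
tap_grip []
lid_grip []
```

View pictures.

Run:
```python
import cv2
for n,(x0,y0,x1,y1) in dict(scene=(170,120,410,300),side=(150,120,390,300)).items():
    im=cv2.imread(f"pics/{n}0.png")
    cv2.imwrite(f"pics/{n}0z.png",cv2.resize(im[y0:y1,x0:x1],None,fx=3.3,fy=3.3,interpolation=cv2.INTER_CUBIC))
```

```text
(no output)
```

View pics/scene0.png

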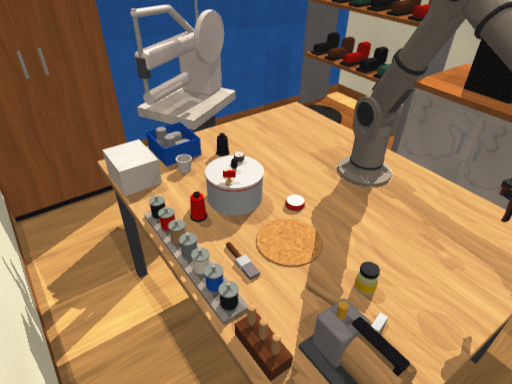

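View pics/side0.png

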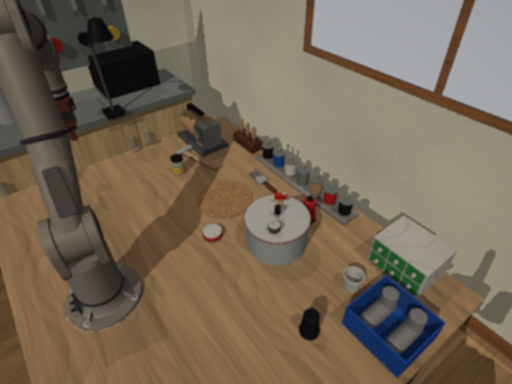

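```bash
ls -la pics
```

```text
total 1796
drwxr-xr-x 2 agent agent   4096 Dec  7 13:56 .
drwxr-xr-x 3 agent agent   4096 Dec  7 13:55 ..
-rw-r--r-- 1 agent agent 327666 Dec  7 13:56 scene0.png
-rw-r--r-- 1 agent agent 542036 Dec  7 13:56 scene0z.png
-rw-r--r-- 1 agent agent 264922 Dec  7 13:56 side0.png
-rw-r--r-- 1 agent agent 411632 Dec  7 13:56 side0z.png
-rw-r--r-- 1 agent agent 275877 Dec  7 13:56 wrist0.png
```

View pics/wrist0.png

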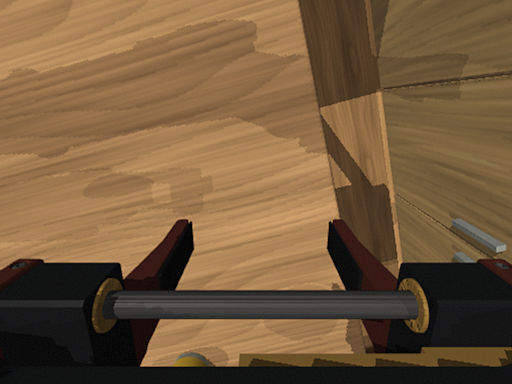

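```bash
cat > h.py <<'E'
from cell import env
import numpy as np, cv2
from scipy.spatial.transform import Rotation as R
def cam(n,s=None):
    c=env.get_calibration(n)
    if n=="wrist":
        s=s or env.get_state()
        T=np.eye(4);T[:3,:3]=R.from_euler("xyz",s["tcp_rot"],degrees=True).as_matrix();T[:3,3]=s["eef_pos"]
        return c,T@c["tool_from_camera"]
    return c,c["world_from_camera"]
def px2w(n,u,v,z,s=None):
    c,T=cam(n,s)
    d=T[:3,:3]@np.array([(u-c["cx"])/c["fx"],(v-c["cy"])/c["fy"],1]);o=T[:3,3]
    return o+d*(z-o[2])/d[2]
def w2px(n,p,s=None):
    c,T=cam(n,s)
    q=T[:3,:3].T@(np.array(p)-T[:3,3]);return np.array([c["cx"]+c["fx"]*q[0]/q[2],c["cy"]+c["fy"]*q[1]/q[2]])
E
python3 - <<'E'
from h import *
np.set_printoptions(precision=3,suppress=True)
print("mat",px2w("scene",289.2,242,.006),px2w("side",227,199,.006))
print("knob?",px2w("scene",235,161,.17),px2w("side",277,211,.17))
print("tap",px2w("scene",230,173,.18),px2w("side",280,197,.18))
print("lid ctr",px2w("scene",235,173,.132),px2w("side",278,218,.132))
E
```

```text
mat [0.567 0.163 0.006] [0.566 0.138 0.006]
knob? [ 0.575 -0.161  0.17 ] [ 0.572 -0.174  0.17 ]
tap [ 0.641 -0.092  0.18 ] [ 0.618 -0.135  0.18 ]
lid ctr [ 0.589 -0.141  0.132] [ 0.579 -0.173  0.132]
```

View pics/scene0z.png

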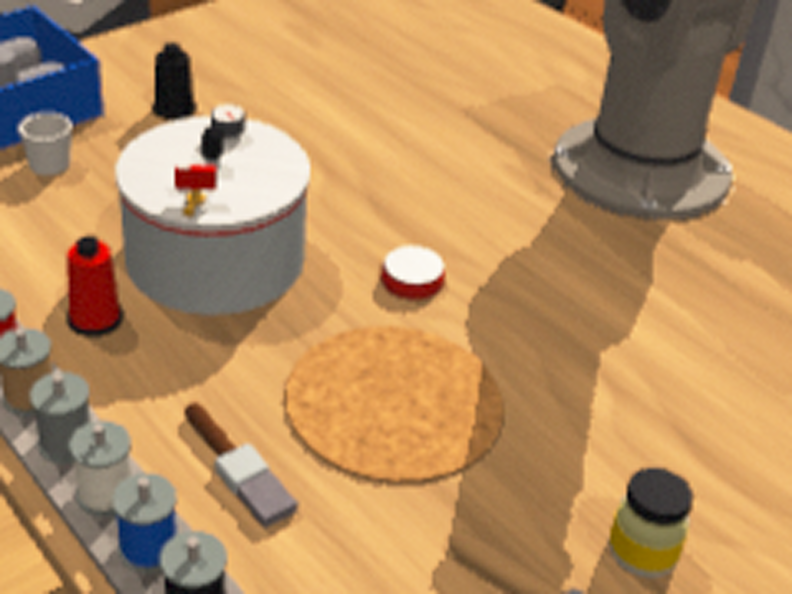

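View pics/side0z.png

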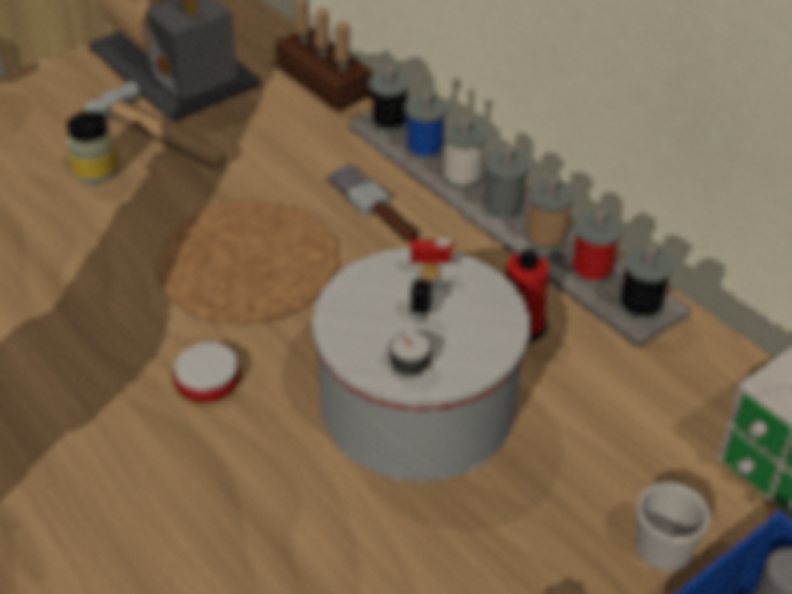

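Run:
```python
from h import *
np.set_printoptions(precision=3,suppress=True)
print("base",px2w("scene",364.8,171.5,.02),px2w("side",103,298,.02))
print(w2px("scene",(0,0,0)),w2px("side",(0,0,0)))
s=env.get_state();print("tcp",w2px("scene",s["eef_pos"]),w2px("side",s["eef_pos"]))
print("tin",px2w("scene",295,203,.026),px2w("side",212.5,232,.026))
print("jar",px2w("scene",369,269,.085),px2w("side",176.7,158.5,.085))
print("cup",px2w("scene",184,157,.06),px2w("side",354,271,.06))
for n in("scene","side"):
  for l in ("polish_tin","glue_jar","mixing_cup","red_cone","black_cone","hammer","brush"):
    print(n,l,[(b["bbox"],round(b["confidence"],2)) for b in env.boxes_of(n,l)[:2]])
```

```text
base [0.027 0.029 0.02 ] [-0.007 -0.022  0.02 ]
[362.874 170.343] [104.631 295.484]
tcp [518.96  231.031] [ 74.863 134.078]
tin [0.427 0.028 0.026] [ 0.411 -0.     0.026]
jar [0.503 0.441 0.085] [0.495 0.421 0.085]
cup [ 0.645 -0.459  0.06 ] [ 0.664 -0.451  0.06 ]
scene polish_tin [([284.7, 195.5, 20.1, 16.0], 0.59)]
scene glue_jar [([354.0, 263.5, 29.3, 31.6], 0.59), ([255.6, 219.6, 65.4, 45.4], 0.43)]
scene mixing_cup [([173.6, 156.0, 20.0, 17.4], 0.71)]
scene red_cone [([188.3, 193.2, 19.0, 30.4], 0.87)]
scene black_cone [([219.7, 135.9, 8.2, 21.4], 0.69)]
scene hammer [([304.2, 281.6, 87.2, 52.8], 0.72), ([217.1, 134.4, 10.3, 24.6], 0.25)]
scene brush [([224.3, 242.2, 39.5, 39.5], 0.97)]
side polish_tin [([201.5, 225.7, 22.0, 15.5], 0.7)]
side glue_jar [([169.6, 151.8, 19.3, 24.2], 0.7), ([300.7, 306.9, 21.4, 35.2], 0.53)]
side mixing_cup [([343.0, 265.3, 22.9, 28.3], 0.82), ([195.9, 181.9, 52.5, 33.2], 0.55)]
side red_cone [([306.2, 195.6, 9.9, 26.0], 0.76)]
side black_cone [([300.4, 307.1, 20.4, 34.9], 0.67)]
side hammer [([178.8, 145.2, 36.3, 26.7], 0.81)]
side brush [([250.9, 171.0, 25.2, 23.5], 0.68)]
```

```bash
cat >> h.py <<'E'
def rel(p,yaw,s=None):
    s=s or env.get_state()
    R0=R.from_euler("xyz",s["tcp_rot"],degrees=True)
    R1=R.from_euler("xyz",[180,0,yaw],degrees=True)
    print("t",round(s["time"],2),"pos",s["eef_pos"].round(4),"rot",s["tcp_rot"].round(2),"w",round(s["gripper_width"],4),"F",s["contact_force"].round(1))
    print("shift",R0.inv().apply(np.array(p)-s["eef_pos"]).round(4),"rv",(R0.inv()*R1).as_rotvec().round(4))
E
python3 - <<'E'
from h import *
rel((.45,.2,.38),75)
E
```

```text
t 1.75 pos [0.1708 0.6531 0.2227] rot [180.    -0.   165.34] w 0.0878 F [-0.   0.6 -0.1]
shift [-0.3848 -0.3676 -0.1574] rv [-0.0000e+00 -1.0000e-04  1.5767e+00]
```

Call:
{"name": "move_arm", "arguments": {"targets": [{"fingers": 0.0,"x": -0.03,"y": -0.03,"z": -0.04,"wz": 0.12},{"fingers": 0.0,"x": -0.38,"y": -0.37,"z": -0.157,"wz": 1.577},{"fingers": 0.0,"x": -0.38,"y": -0.37,"z": -0.157,"wz": 1.577},{"fingers": 0.0,"x": -0.38,"y": -0.37,"z": -0.157,"wz": 1.577},{"fingers": 0.0,"x": -0.38,"y": -0.37,"z": -0.157,"wz": 1.577},{"fingers": 0.0,"x": -0.38,"y": -0.37,"z": -0.157,"wz": 1.577},{"fingers": 0.0,"x": -0.38,"y": -0.37,"z": -0.157,"wz": 1.577},{"fingers": 0.0,"x": -0.38,"y": -0.37,"z": -0.157,"wz": 1.577},{"fingers": 0.0,"x": -0.38,"y": -0.37,"z": -0.157,"wz": 1.577},{"fingers": 0.0,"x": -0.38,"y": -0.37,"z": -0.157,"wz": 1.577},{"fingers": 0.0,"x": -0.38,"y": -0.37,"z": -0.157,"wz": 1.577},{"fingers": 0.0,"x": -0.38,"y": -0.37,"z": -0.157,"wz": 1.577},{"fingers": 0.0,"x": -0.38,"y": -0.37,"z": -0.157,"wz": 1.577},{"fingers": 0.0,"x": -0.38,"y": -0.37,"z": -0.157,"wz": 1.577}]}}

```text
invalid input at $.targets[0]: expected keys fingers, x, y, z, wx, wy, wz
```

Run:
```python
from h import *
rel((.56,-.14,.36),0)
print(env.get_state()["joint_positions"].round(1))
cv2.imwrite("pics/w1.png",env.get_image("wrist"))
print(env.boxes_of("wrist","mat_top"))
```

```text
t 1.75 pos [0.1708 0.6531 0.2227] rot [180.    -0.   165.34] w 0.0878 F [-0.   0.6 -0.1]
shift [-0.5773 -0.6687 -0.1374] rv [-1.0000e-04 -1.0000e-04  2.8857e+00]
[-81.5  27.3   1.3  89.1  -0.7  63.6  -4.8]
[]
```

View pics/w1.png

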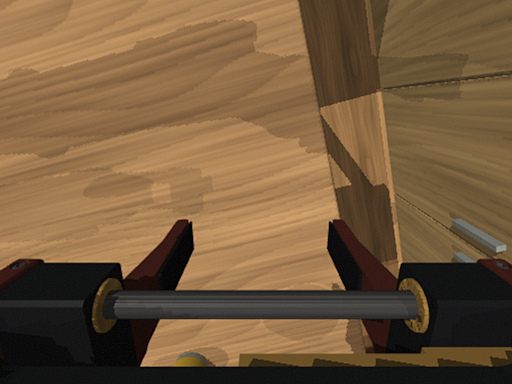

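Call:
{"name": "move_arm", "arguments": {"targets": [{"fingers": 0.0,"x": -0.03,"y": -0.03,"z": -0.04,"wx": 0,"wy": 0,"wz": 0.12},{"fingers": 0.0,"x": -0.38,"y": -0.37,"z": -0.157,"wx": 0,"wy": 0,"wz": 1.577},{"fingers": 0.0,"x": -0.38,"y": -0.37,"z": -0.157,"wx": 0,"wy": 0,"wz": 1.577},{"fingers": 0.0,"x": -0.38,"y": -0.37,"z": -0.157,"wx": 0,"wy": 0,"wz": 1.577},{"fingers": 0.0,"x": -0.38,"y": -0.37,"z": -0.157,"wx": 0,"wy": 0,"wz": 1.577},{"fingers": 0.0,"x": -0.38,"y": -0.37,"z": -0.157,"wx": 0,"wy": 0,"wz": 1.577},{"fingers": 0.0,"x": -0.38,"y": -0.37,"z": -0.157,"wx": 0,"wy": 0,"wz": 1.577},{"fingers": 0.0,"x": -0.38,"y": -0.37,"z": -0.157,"wx": 0,"wy": 0,"wz": 1.577},{"fingers": 0.0,"x": -0.38,"y": -0.37,"z": -0.157,"wx": 0,"wy": 0,"wz": 1.577},{"fingers": 0.0,"x": -0.38,"y": -0.37,"z": -0.157,"wx": 0,"wy": 0,"wz": 1.577},{"fingers": 0.0,"x": -0.38,"y": -0.37,"z": -0.157,"wx": 0,"wy": 0,"wz": 1.577},{"fingers": 0.0,"x": -0.38,"y": -0.37,"z": -0.157,"wx": 0,"wy": 0,"wz": 1.577},{"fingers": 0.0,"x": -0.38,"y": -0.37,"z": -0.157,"wx": 0,"wy": 0,"wz": 1.577},{"fingers": 0.0,"x": -0.38,"y": -0.37,"z": -0.157,"wx": 0,"wy": 0,"wz": 1.577}]}}

```text
time: 3.02
eef_pos: [0.4478, 0.1933, 0.3817]
tcp_rot: [179.9, -0.1, 74.3]
contact_force: [0.2, 0.5, -0.3]
gripper_width: 0.044
```

Run:
```python
from h import *
rel((.56,-.14,.36),0)
print(env.get_state()["joint_positions"].round(1))
cv2.imwrite("pics/w2.png",env.get_image("wrist"))
print(env.boxes_of("wrist","mat_top"))
```

```text
t 3.02 pos [0.4478 0.1933 0.3817] rot [ 1.7985e+02 -1.1000e-01  7.4310e+01] w 0.044 F [ 0.2  0.5 -0.3]
shift [-0.2905  0.1981  0.0216] rv [ 9.0000e-04 -3.4000e-03  1.2969e+00]
[-59.5   1.1  29.8 102.7  -0.6  76.1 -45.3]
[{'bbox': [261.2, 91.7, 121.2, 114.8], 'confidence': 0.75}]
```

View pics/w2.png

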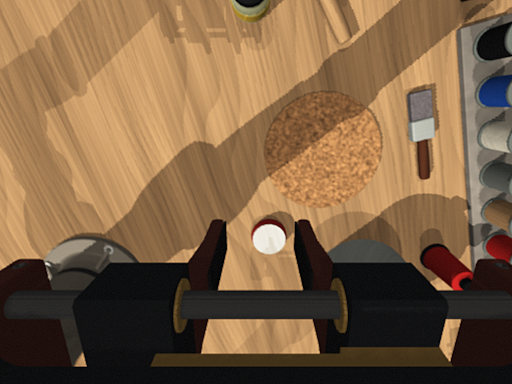

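Run:
```python
from h import *
np.set_printoptions(precision=4,suppress=True)
im=cv2.imread("pics/w2.png")
hsv=cv2.cvtColor(im,cv2.COLOR_BGR2HSV)
print(hsv[110:190:20,324],hsv[40:60:10,150])
print("mat",px2w("wrist",323.7,149.2,.006),[px2w("wrist",u,v,.006) for u,v in((265,149),(382,149),(324,91),(324,207))])
print("tin",px2w("wrist",268.5,239,.026))
```

```text
[[ 14 150 141]
 [ 13 148 121]
 [ 15 140 230]
 [ 15 147 165]] [[ 16 123 209]
 [ 16 121 211]]
mat [0.5669 0.1601 0.006 ] [array([0.456 , 0.1912, 0.006 ]), array([0.6774, 0.1299, 0.006 ]), array([0.5891, 0.2657, 0.006 ]), array([0.5432, 0.041 , 0.006 ])]
tin [0.4142 0.0106 0.026 ]
```

Call:
{"name": "move_arm", "arguments": {"targets": [{"fingers": 0.0,"x": -0.29,"y": 0.198,"z": 0.02,"wx": 0,"wy": 0,"wz": 1.297},{"fingers": 0.0,"x": -0.29,"y": 0.198,"z": 0.02,"wx": 0,"wy": 0,"wz": 1.297},{"fingers": 0.0,"x": -0.29,"y": 0.198,"z": 0.02,"wx": 0,"wy": 0,"wz": 1.297},{"fingers": 0.0,"x": -0.29,"y": 0.198,"z": 0.02,"wx": 0,"wy": 0,"wz": 1.297},{"fingers": 0.0,"x": -0.29,"y": 0.198,"z": 0.02,"wx": 0,"wy": 0,"wz": 1.297},{"fingers": 0.0,"x": -0.29,"y": 0.198,"z": 0.02,"wx": 0,"wy": 0,"wz": 1.297},{"fingers": 0.0,"x": -0.29,"y": 0.198,"z": 0.02,"wx": 0,"wy": 0,"wz": 1.297},{"fingers": 0.0,"x": -0.29,"y": 0.198,"z": 0.02,"wx": 0,"wy": 0,"wz": 1.297},{"fingers": 0.0,"x": -0.29,"y": 0.198,"z": 0.02,"wx": 0,"wy": 0,"wz": 1.297},{"fingers": 0.0,"x": -0.29,"y": 0.198,"z": 0.02,"wx": 0,"wy": 0,"wz": 1.297},{"fingers": 0.0,"x": -0.29,"y": 0.198,"z": 0.02,"wx": 0,"wy": 0,"wz": 1.297},{"fingers": 0.0,"x": -0.29,"y": 0.198,"z": 0.02,"wx": 0,"wy": 0,"wz": 1.297},{"fingers": 0.0,"x": -0.29,"y": 0.198,"z": 0.02,"wx": 0,"wy": 0,"wz": 1.297}]}}

```text
time: 4.2
eef_pos: [0.561, -0.135, 0.3601]
tcp_rot: [-179.9, -0.1, 0.5]
contact_force: [0.5, -0.1, 0.8]
gripper_width: 0.0439
```

Run:
```python
from h import *
rel((.56,-.14,.36),0)
print(env.get_state()["joint_positions"].round(1))
cv2.imwrite("pics/w3.png",env.get_image("wrist"))
for l in("lid","tap","lid_grip","tap_grip","pot"):print(l,[(b["bbox"],b["confidence"]) for b in env.boxes_of("wrist",l)[:2]])
```

```text
t 4.2 pos [ 0.561  -0.135   0.3601] rot [-1.7989e+02 -7.0000e-02  5.2000e-01] w 0.0439 F [ 0.5 -0.1  0.8]
shift [-0.001   0.005   0.0001] rv [-0.002  -0.0013  0.0091]
[-34.6  16.6  53.9  94.9 -14.   75.6 -67.7]
lid [([206.3, 62.1, 152.4, 160.5], 0.77), ([232.9, 92.8, 27.7, 34.6], 0.34)]
tap [([233.5, 95.6, 28.2, 30.6], 0.81)]
lid_grip [([201.0, 62.6, 158.3, 157.8], 0.71)]
tap_grip [([235.1, 96.1, 27.1, 30.9], 0.88)]
pot []
```

View pics/w3.png

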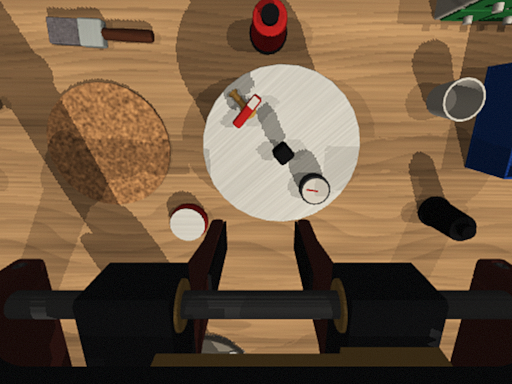

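Run:
```python
from h import *
np.set_printoptions(precision=4,suppress=True)
im=cv2.imread("pics/w3.png")
hsv=cv2.cvtColor(im,cv2.COLOR_BGR2HSV)
s=env.get_state()
# plate outline fit
m=((hsv[...,1]<70)).astype(np.uint8);m[:55]=0;m[222:]=0;m[:,:195]=0;m[:,370:]=0
cs,_=cv2.findContours(m,cv2.RETR_EXTERNAL,cv2.CHAIN_APPROX_NONE);c=max(cs,key=cv2.contourArea)
h=cv2.convexHull(c);print(cv2.boundingRect(c))
P=np.array([px2w("wrist",*p,.132,s)[:2] for p in h[:,0]])
from scipy.optimize import least_squares
f=least_squares(lambda q:np.hypot(*(P-q[:2]).T)-q[2],[.57,-.15,.11],loss="soft_l1",f_scale=.002);print("plate",f.x,np.abs(f.fun).max())
red=(((hsv[...,0]<8)|(hsv[...,0]>172))&(hsv[...,1]>150)&(hsv[...,2]>60)).astype(np.uint8)
wht=((hsv[...,1]<60)&(hsv[...,2]>200)).astype(np.uint8)
r=red.copy();r[:80]=0;r[135:]=0;r[:,:220]=0;r[:,275:]=0
ys,xs=np.nonzero(r);print("red",xs.mean(),ys.mean(),len(xs))
k=np.zeros_like(r);k[140:170,268:298]=(hsv[140:170,268:298,2]<60)
ys,xs=np.nonzero(k);print("knob",xs.min(),xs.max(),ys.min(),ys.max());
for u,v in((283,153),):print("knob top",px2w("wrist",u,v,.18,s))
z=cv2.resize(im[80:215,215:345],None,fx=4.4,fy=4.4,interpolation=cv2.INTER_CUBIC);cv2.imwrite("pics/w3z.png",z)
```

```text
(203, 64, 157, 158)
plate [ 0.5814 -0.1647  0.1117] 0.0006709931516796219
red 244.06276150627616 114.35146443514644 239
knob 273 293 142 164
knob top [ 0.5834 -0.1641  0.18  ]
```

View pics/w3z.png

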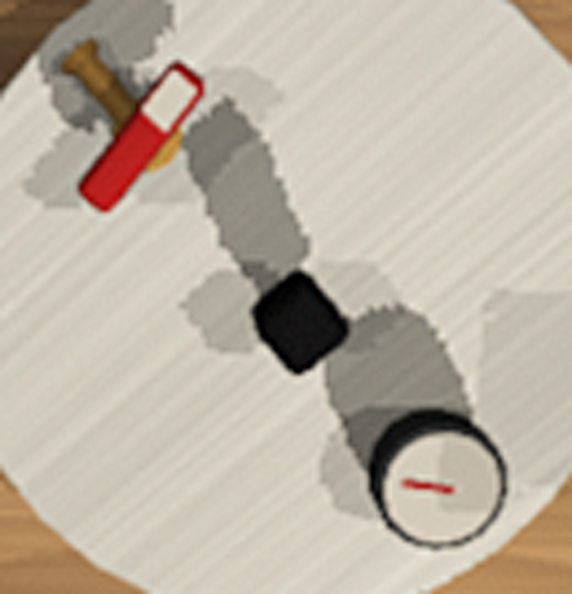

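Run:
```python
from h import *
np.set_printoptions(precision=4,suppress=True)
s=env.get_state()
g=lambda u,v,z:px2w("wrist",215+(u+.5)/4.4-.5,80+(v+.5)/4.4-.5,z,s)[:2]
c=[g(*p,.177) for p in((178,62),(203,85),(104,211),(79,190))]
ctr=np.mean(c,0);ax=(c[0]+c[1]-c[2]-c[3])/2
L=np.array([.5814,-.1647])
az=lambda d:np.degrees(np.arctan2(d[1],d[0]))
print("tap",ctr,"len",np.hypot(*ax),"bar az",az(ax),"dist",np.hypot(*(ctr-L)),"az",az(ctr-L))
kn=[g(*p,.18) for p in((297,269),(348,326),(301,374),(253,320))]
kc=np.mean(kn,0);print("knob",kc,[az(kn[i]-kn[i-1]) for i in range(4)],[np.hypot(*(kn[i]-kn[i-1])) for i in range(4)])
ga=g(437,478,.162);print("gauge",ga,np.hypot(*(ga-L)),az(L-ga),"g-t az",az(ctr-ga))
```

```text
tap [ 0.6339 -0.1185] len 0.04372693530432796 bar az -39.207031515003614 dist 0.0699655373528816 az 41.32849244501248
knob [ 0.5834 -0.1638] [np.float64(-39.91557650189754), np.float64(-136.92342692028586), np.float64(137.16727306694642), np.float64(42.22000556910896)] [np.float64(0.018946867536491465), np.float64(0.022048911131451295), np.float64(0.019169699361168756), np.float64(0.021107131772199653)]
gauge [ 0.5318 -0.2096] 0.06688615181226916 42.179643047987135 g-t az 41.74449143416704
```

Run:
```python
from h import *
rel((.6343,-.118,.22),-39.2)
```

```text
t 4.5 pos [ 0.5607 -0.1363  0.3608] rot [-1.7989e+02 -1.4000e-01  3.5000e-01] w 0.0441 F [ 0.8 -0.3 -0.2]
shift [ 0.0733 -0.0176  0.1411] rv [-0.0027 -0.0017  0.6902]
```

Call:
{"name": "move_arm", "arguments": {"targets": [{"fingers": 0.0,"x": 0.0733,"y": -0.0176,"z": 0.141,"wx": -0.0027,"wy": -0.0017,"wz": 0.69},{"fingers": 0.0,"x": 0.0733,"y": -0.0176,"z": 0.141,"wx": -0.0027,"wy": -0.0017,"wz": 0.69},{"fingers": 0.0,"x": 0.0733,"y": -0.0176,"z": 0.141,"wx": -0.0027,"wy": -0.0017,"wz": 0.69},{"fingers": 0.0,"x": 0.0733,"y": -0.0176,"z": 0.141,"wx": -0.0027,"wy": -0.0017,"wz": 0.69},{"fingers": 0.0,"x": 0.0733,"y": -0.0176,"z": 0.141,"wx": -0.0027,"wy": -0.0017,"wz": 0.69},{"fingers": 0.0,"x": 0.0733,"y": -0.0176,"z": 0.141,"wx": -0.0027,"wy": -0.0017,"wz": 0.69},{"fingers": 0.0,"x": 0.0733,"y": -0.0176,"z": 0.141,"wx": -0.0027,"wy": -0.0017,"wz": 0.69},{"fingers": 0.0,"x": 0.0733,"y": -0.0176,"z": 0.141,"wx": -0.0027,"wy": -0.0017,"wz": 0.69}]}}

```text
time: 5.17
eef_pos: [0.6344, -0.1179, 0.22]
tcp_rot: [180.0, -0.0, -39.0]
contact_force: [0.7, -0.7, 0.2]
gripper_width: 0.0439
```

Run:
```python
from h import *
rel((.6343,-.118,.148),-39.2)
s=env.get_state()
cv2.imwrite("pics/w4.png",env.get_image("wrist"))
print("pred tap top ctr",w2px("wrist",(.6343,-.118,.177),s))
```

```text
t 5.17 pos [ 0.6344 -0.1179  0.22  ] rot [ 1.7998e+02 -1.0000e-02 -3.9030e+01] w 0.0439 F [ 0.7 -0.7  0.2]
shift [-0.      0.0001  0.072 ] rv [ 0.0004 -0.0002  0.0029]
pred tap top ctr [260.24447657 209.10179918]
```

View pics/w4.png

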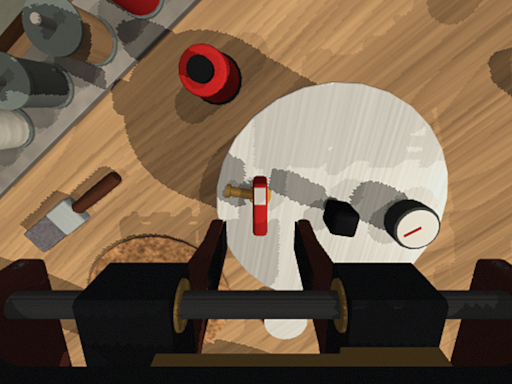

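Call:
{"name": "move_arm", "arguments": {"squeeze": 30, "targets": [{"fingers": 0.0,"x": 0,"y": 0,"z": 0.03,"wx": 0,"wy": 0,"wz": 0.003},{"fingers": 0.0,"x": 0,"y": 0,"z": 0.055,"wx": 0,"wy": 0,"wz": 0.003},{"fingers": 0.0,"x": 0,"y": 0,"z": 0.072,"wx": 0,"wy": 0,"wz": 0.003},{"fingers": 0.0,"x": 0,"y": 0,"z": 0.072,"wx": 0,"wy": 0,"wz": 0.003},{"fingers": 0.0,"x": 0,"y": 0,"z": 0.072,"wx": 0,"wy": 0,"wz": 0.003},{"fingers": -1.0,"x": 0,"y": 0,"z": 0.072,"wx": 0,"wy": 0,"wz": 0.003},{"fingers": -1.0,"x": 0,"y": 0,"z": 0.072,"wx": 0,"wy": 0,"wz": 0.003},{"fingers": -1.0,"x": 0,"y": 0,"z": 0.072,"wx": 0,"wy": 0,"wz": 0.003},{"fingers": -1.0,"x": 0,"y": 0,"z": 0.072,"wx": 0,"wy": 0,"wz": 0.003},{"fingers": -1.0,"x": 0,"y": 0,"z": 0.072,"wx": 0,"wy": 0,"wz": 0.003},{"fingers": -1.0,"x": 0,"y": 0,"z": 0.072,"wx": 0,"wy": 0,"wz": 0.003}]}}

```text
time: 6.13
eef_pos: [0.6349, -0.1179, 0.1489]
tcp_rot: [-179.9, -0.1, -39.2]
contact_force: [-0.4, 0.7, 2.8]
gripper_width: 0.0118
```

Run:
```python
from h import *
rel((.6343,-.118,.148),42)
print(env.get_state()["torque"],env.get_state()["joint_positions"].round(1))
```

```text
t 6.13 pos [ 0.6349 -0.1179  0.1489] rot [-1.7994e+02 -6.0000e-02 -3.9180e+01] w 0.0118 F [-0.4  0.7  2.8]
shift [-0.0004  0.0005  0.0009] rv [-1.0000e-04 -1.7000e-03 -1.4169e+00]
[ 0.11832718  0.15140795 -0.02932664] [-30.1  38.9  52.6  99.8 -35.5  59.4 -93.8]
```

Call:
{"name": "move_arm", "arguments": {"targets": [{"fingers": -1,"x": 0,"y": 0,"z": 0,"wx": 0,"wy": 0,"wz": -0.08},{"fingers": -1,"x": 0,"y": 0,"z": 0,"wx": 0,"wy": 0,"wz": -0.16},{"fingers": -1,"x": 0,"y": 0,"z": 0,"wx": 0,"wy": 0,"wz": -0.24},{"fingers": -1,"x": 0,"y": 0,"z": 0,"wx": 0,"wy": 0,"wz": -0.32},{"fingers": -1,"x": 0,"y": 0,"z": 0,"wx": 0,"wy": 0,"wz": -0.4},{"fingers": -1,"x": 0,"y": 0,"z": 0,"wx": 0,"wy": 0,"wz": -0.48},{"fingers": -1,"x": 0,"y": 0,"z": 0,"wx": 0,"wy": 0,"wz": -0.56},{"fingers": -1,"x": 0,"y": 0,"z": 0,"wx": 0,"wy": 0,"wz": -0.64},{"fingers": -1,"x": 0,"y": 0,"z": 0,"wx": 0,"wy": 0,"wz": -0.72},{"fingers": -1,"x": 0,"y": 0,"z": 0,"wx": 0,"wy": 0,"wz": -0.8},{"fingers": -1,"x": 0,"y": 0,"z": 0,"wx": 0,"wy": 0,"wz": -0.88},{"fingers": -1,"x": 0,"y": 0,"z": 0,"wx": 0,"wy": 0,"wz": -0.96},{"fingers": -1,"x": 0,"y": 0,"z": 0,"wx": 0,"wy": 0,"wz": -1.04},{"fingers": -1,"x": 0,"y": 0,"z": 0,"wx": 0,"wy": 0,"wz": -1.12},{"fingers": -1,"x": 0,"y": 0,"z": 0,"wx": 0,"wy": 0,"wz": -1.2},{"fingers": -1,"x": 0,"y": 0,"z": 0,"wx": 0,"wy": 0,"wz": -1.28},{"fingers": -1,"x": 0,"y": 0,"z": 0,"wx": 0,"wy": 0,"wz": -1.34},{"fingers": -1,"x": 0,"y": 0,"z": 0,"wx": 0,"wy": 0,"wz": -1.38},{"fingers": -1,"x": 0,"y": 0,"z": 0,"wx": 0,"wy": 0,"wz": -1.41},{"fingers": -1,"x": 0,"y": 0,"z": 0,"wx": 0,"wy": 0,"wz": -1.41}]}}

```text
time: 7.8
eef_pos: [0.6348, -0.117, 0.1489]
tcp_rot: [-180.0, -0.1, 41.7]
contact_force: [0.4, 1.9, 0.7]
gripper_width: 0.0118
```

Run:
```python
from h import *
rel((.6343,-.118,.148),42)
print(env.get_state()["torque"],env.get_state()["joint_positions"].round(1))
cv2.imwrite("pics/w5.png",env.get_image("wrist"))
```

```text
t 7.8 pos [ 0.6348 -0.117   0.1489] rot [-1.7999e+02 -1.1000e-01  4.1680e+01] w 0.0118 F [0.4 1.9 0.7]
shift [-0.0011  0.0004  0.0009] rv [-0.0002 -0.002  -0.0056]
[0.54244096 0.19852136 0.070253  ] [-17.6  31.8  31.9  99.  -20.   54.9 -26.2]
```

View pics/w5.png

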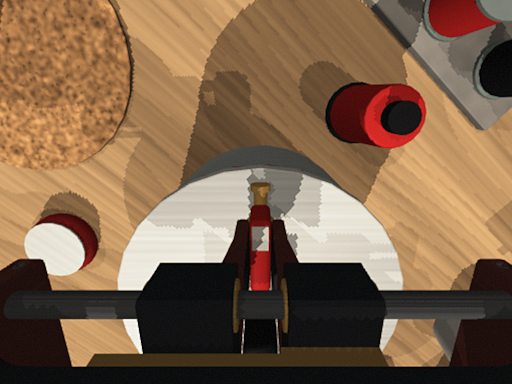

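Call:
{"name": "move_arm", "arguments": {"targets": [{"fingers": 0,"x": 0,"y": 0,"z": 0,"wx": 0,"wy": 0,"wz": 0},{"fingers": 0,"x": 0,"y": 0,"z": 0,"wx": 0,"wy": 0,"wz": 0},{"fingers": 0,"x": 0,"y": 0,"z": 0,"wx": 0,"wy": 0,"wz": 0},{"fingers": 0,"x": 0,"y": 0,"z": 0,"wx": 0,"wy": 0,"wz": 0},{"fingers": 0,"x": 0,"y": 0,"z": -0.03,"wx": 0,"wy": 0,"wz": 0},{"fingers": 0,"x": 0,"y": 0,"z": -0.07,"wx": 0,"wy": 0,"wz": 0},{"fingers": 0,"x": 0,"y": 0,"z": -0.11,"wx": 0,"wy": 0,"wz": 0},{"fingers": 0,"x": -0.03,"y": 0,"z": -0.12,"wx": 0,"wy": 0,"wz": 0},{"fingers": 0,"x": -0.07,"y": 0,"z": -0.12,"wx": 0,"wy": 0,"wz": 0},{"fingers": 0,"x": -0.1,"y": 0,"z": -0.12,"wx": 0,"wy": 0,"wz": 0},{"fingers": 0,"x": -0.1,"y": 0,"z": -0.12,"wx": 0,"wy": 0,"wz": 0},{"fingers": 0,"x": -0.1,"y": 0,"z": -0.12,"wx": 0,"wy": 0,"wz": 0}]}}

```text
time: 8.85
eef_pos: [0.5586, -0.1855, 0.2694]
tcp_rot: [180.0, -0.2, 41.4]
contact_force: [0.1, -0.2, -0.1]
gripper_width: 0.0442
```

Run:
```python
from h import *
rel((.5824,-.1642,.148),41.7)
s=env.get_state()
im=env.get_image("wrist")
cv2.imwrite("pics/w6.png",im)
cv2.imwrite("pics/w6z.png",cv2.resize(im[60:290,160:360],None,fx=2.6,fy=2.6,interpolation=cv2.INTER_CUBIC))
print("pred knob top",w2px("wrist",(.5824,-.1642,.18),s),"tap top",w2px("wrist",(.6343,-.118,.177),s))
```

```text
t 8.85 pos [ 0.5586 -0.1855  0.2694] rot [ 1.7998e+02 -1.6000e-01  4.1350e+01] w 0.0442 F [ 0.1 -0.2 -0.1]
shift [ 0.0316 -0.0003  0.1214] rv [ 0.0003 -0.0027 -0.0061]
pred knob top [260.64338647 159.86622136] tap top [260.17099594  80.08546506]
```

View pics/w6z.png

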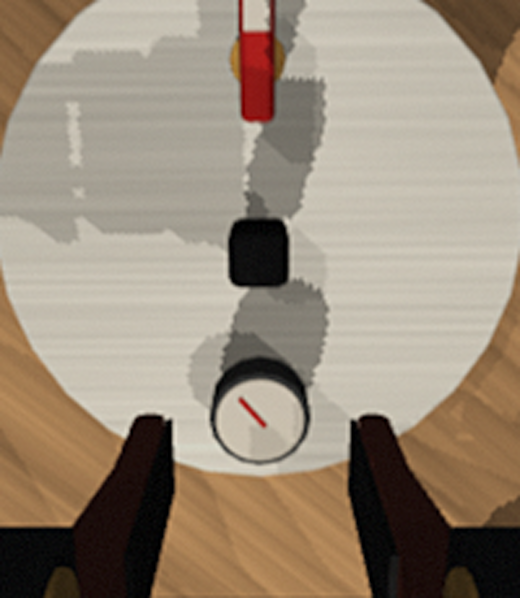

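Call:
{"name": "move_arm", "arguments": {"squeeze": 45, "targets": [{"fingers": 0.0,"x": 0.032,"y": 0,"z": 0.0,"wx": 0,"wy": -0.0027,"wz": -0.006},{"fingers": 0.0,"x": 0.0325,"y": 0,"z": 0.04,"wx": 0,"wy": -0.0027,"wz": -0.006},{"fingers": 0.0,"x": 0.0325,"y": 0,"z": 0.07,"wx": 0,"wy": -0.0027,"wz": -0.006},{"fingers": 0.0,"x": 0.0325,"y": 0,"z": 0.1,"wx": 0,"wy": -0.0027,"wz": -0.006},{"fingers": 0.0,"x": 0.0325,"y": 0,"z": 0.123,"wx": 0,"wy": -0.0027,"wz": -0.006},{"fingers": 0.0,"x": 0.0325,"y": 0,"z": 0.123,"wx": 0,"wy": -0.0027,"wz": -0.006},{"fingers": 0.0,"x": 0.0325,"y": 0,"z": 0.123,"wx": 0,"wy": -0.0027,"wz": -0.006},{"fingers": -1.0,"x": 0.0325,"y": 0,"z": 0.123,"wx": 0,"wy": -0.0027,"wz": -0.006},{"fingers": -1.0,"x": 0.0325,"y": 0,"z": 0.123,"wx": 0,"wy": -0.0027,"wz": -0.006},{"fingers": -1.0,"x": 0.0325,"y": 0,"z": 0.123,"wx": 0,"wy": -0.0027,"wz": -0.006},{"fingers": -1.0,"x": 0.0325,"y": 0,"z": 0.123,"wx": 0,"wy": -0.0027,"wz": -0.006},{"fingers": -1.0,"x": 0.0325,"y": 0,"z": 0.123,"wx": 0,"wy": -0.0027,"wz": -0.006},{"fingers": -1.0,"x": 0.0325,"y": 0,"z": 0.123,"wx": 0,"wy": -0.0027,"wz": -0.006}]}}

```text
time: 9.98
eef_pos: [0.585, -0.1616, 0.1475]
tcp_rot: [180.0, -0.1, 41.9]
contact_force: [-2.1, 2.5, 5.9]
gripper_width: 0.0222
```

Call:
{"name": "move_arm", "arguments": {"targets": [{"fingers": -1,"x": 0,"y": 0,"z": -0.005,"wx": 0,"wy": 0,"wz": 0},{"fingers": -1,"x": 0,"y": 0,"z": -0.01,"wx": 0,"wy": 0,"wz": 0},{"fingers": -1,"x": 0,"y": 0,"z": -0.016,"wx": 0,"wy": 0,"wz": 0},{"fingers": -1,"x": 0,"y": 0,"z": -0.022,"wx": 0,"wy": 0,"wz": 0},{"fingers": -1,"x": 0,"y": 0,"z": -0.028,"wx": 0,"wy": 0,"wz": 0},{"fingers": -1,"x": 0,"y": 0,"z": -0.036,"wx": 0,"wy": 0,"wz": 0},{"fingers": -1,"x": 0,"y": 0,"z": -0.046,"wx": 0,"wy": 0,"wz": 0},{"fingers": -1,"x": 0,"y": 0,"z": -0.058,"wx": 0,"wy": 0,"wz": 0},{"fingers": -1,"x": 0,"y": 0,"z": -0.072,"wx": 0,"wy": 0,"wz": 0},{"fingers": -1,"x": 0,"y": 0,"z": -0.086,"wx": 0,"wy": 0,"wz": 0},{"fingers": -1,"x": 0,"y": 0,"z": -0.1,"wx": 0,"wy": 0,"wz": 0},{"fingers": -1,"x": 0,"y": 0,"z": -0.1,"wx": 0,"wy": 0,"wz": 0}]}}

```text
time: 10.98
eef_pos: [0.5866, -0.1626, 0.2514]
tcp_rot: [179.7, -0.3, 41.8]
contact_force: [0.2, -0.3, -6.3]
gripper_width: 0.022
```

Run:
```python
from h import *
rel((.567,.160,.25),41.7)
print(env.get_state()["joint_positions"].round(1))
im=env.get_image("scene")
cv2.imwrite("pics/s6.png",im)
cv2.imwrite("pics/w7.png",env.get_image("wrist"))
```

```text
t 10.98 pos [ 0.5866 -0.1626  0.2514] rot [179.73  -0.33  41.85] w 0.022 F [ 0.2 -0.3 -6.3]
shift [ 0.2007 -0.2534  0.0013] rv [ 0.0047 -0.0057  0.0026]
[-17.7  22.1  36.3  98.9 -14.6  63.3 -25. ]
```

View pics/s6.png

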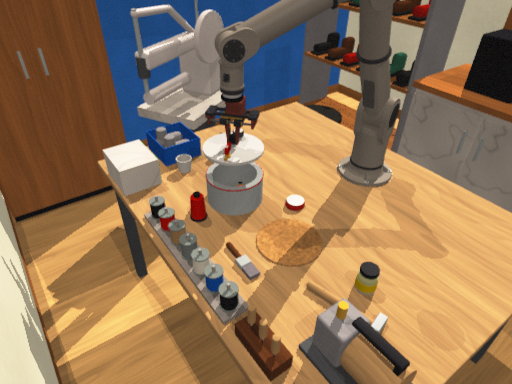

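View pics/w7.png

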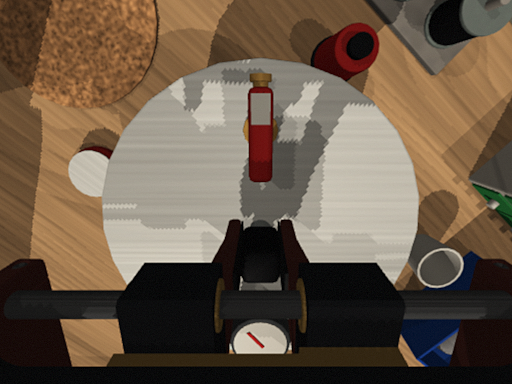

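Call:
{"name": "move_arm", "arguments": {"targets": [{"fingers": -1,"x": 0.01,"y": -0.0125,"z": 0,"wx": 0.0047,"wy": -0.0057,"wz": 0},{"fingers": -1,"x": 0.022,"y": -0.0275,"z": 0,"wx": 0.0047,"wy": -0.0057,"wz": 0},{"fingers": -1,"x": 0.036,"y": -0.045,"z": 0,"wx": 0.0047,"wy": -0.0057,"wz": 0},{"fingers": -1,"x": 0.052,"y": -0.065,"z": 0,"wx": 0.0047,"wy": -0.0057,"wz": 0},{"fingers": -1,"x": 0.068,"y": -0.085,"z": 0,"wx": 0.0047,"wy": -0.0057,"wz": 0},{"fingers": -1,"x": 0.084,"y": -0.105,"z": 0,"wx": 0.0047,"wy": -0.0057,"wz": 0},{"fingers": -1,"x": 0.1,"y": -0.125,"z": 0,"wx": 0.0047,"wy": -0.0057,"wz": 0},{"fingers": -1,"x": 0.116,"y": -0.145,"z": 0,"wx": 0.0047,"wy": -0.0057,"wz": 0},{"fingers": -1,"x": 0.132,"y": -0.165,"z": 0,"wx": 0.0047,"wy": -0.0057,"wz": 0},{"fingers": -1,"x": 0.148,"y": -0.185,"z": 0,"wx": 0.0047,"wy": -0.0057,"wz": 0},{"fingers": -1,"x": 0.164,"y": -0.205,"z": 0,"wx": 0.0047,"wy": -0.0057,"wz": 0},{"fingers": -1,"x": 0.18,"y": -0.225,"z": 0,"wx": 0.0047,"wy": -0.0057,"wz": 0},{"fingers": -1,"x": 0.192,"y": -0.24,"z": 0,"wx": 0.0047,"wy": -0.0057,"wz": 0},{"fingers": -1,"x": 0.2,"y": -0.25,"z": 0,"wx": 0.0047,"wy": -0.0057,"wz": 0},{"fingers": -1,"x": 0.203,"y": -0.254,"z": 0,"wx": 0.0047,"wy": -0.0057,"wz": 0},{"fingers": -1,"x": 0.203,"y": -0.254,"z": 0,"wx": 0.0047,"wy": -0.0057,"wz": 0},{"fingers": -1,"x": 0.203,"y": -0.254,"z": 0,"wx": 0.0047,"wy": -0.0057,"wz": 0}]}}

```text
time: 12.5
eef_pos: [0.5668, 0.1612, 0.2482]
tcp_rot: [-179.8, 0.2, 41.8]
contact_force: [0.1, -0.2, -8.0]
gripper_width: 0.0216
```

Run:
```python
from h import *
rel((.569,.161,.075),41.7)
print(env.get_state()["joint_positions"].round(1))
im=env.get_image("scene")
cv2.imwrite("pics/s7.png",im[100:320,150:430])
```

```text
t 12.5 pos [0.5668 0.1612 0.2482] rot [-179.84    0.22   41.79] w 0.0216 F [ 0.1 -0.2 -8. ]
shift [0.0022 0.0021 0.1732] rv [-0.0027  0.0038  0.0016]
[-46.1  19.7  31.2 101.  -11.4  62.7 -59.3]
```

View pics/s7.png

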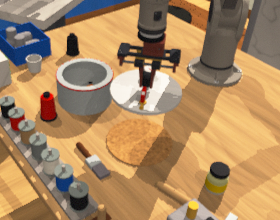

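Lid hangs level above the mat (around pixel 295,190 in the full picture). Descending to about 25 mm above it.

Call:
{"name": "move_arm", "arguments": {"targets": [{"fingers": -1,"x": 0.001,"y": 0.001,"z": 0.01,"wx": -0.0027,"wy": 0.0038,"wz": 0},{"fingers": -1,"x": 0.002,"y": 0.002,"z": 0.025,"wx": -0.0027,"wy": 0.0038,"wz": 0},{"fingers": -1,"x": 0.002,"y": 0.002,"z": 0.042,"wx": -0.0027,"wy": 0.0038,"wz": 0},{"fingers": -1,"x": 0.002,"y": 0.002,"z": 0.06,"wx": -0.0027,"wy": 0.0038,"wz": 0},{"fingers": -1,"x": 0.002,"y": 0.002,"z": 0.078,"wx": -0.0027,"wy": 0.0038,"wz": 0},{"fingers": -1,"x": 0.002,"y": 0.002,"z": 0.096,"wx": -0.0027,"wy": 0.0038,"wz": 0},{"fingers": -1,"x": 0.002,"y": 0.002,"z": 0.114,"wx": -0.0027,"wy": 0.0038,"wz": 0},{"fingers": -1,"x": 0.002,"y": 0.002,"z": 0.13,"wx": -0.0027,"wy": 0.0038,"wz": 0},{"fingers": -1,"x": 0.002,"y": 0.002,"z": 0.145,"wx": -0.0027,"wy": 0.0038,"wz": 0},{"fingers": -1,"x": 0.002,"y": 0.002,"z": 0.158,"wx": -0.0027,"wy": 0.0038,"wz": 0},{"fingers": -1,"x": 0.002,"y": 0.002,"z": 0.168,"wx": -0.0027,"wy": 0.0038,"wz": 0},{"fingers": -1,"x": 0.002,"y": 0.002,"z": 0.173,"wx": -0.0027,"wy": 0.0038,"wz": 0},{"fingers": -1,"x": 0.002,"y": 0.002,"z": 0.173,"wx": -0.0027,"wy": 0.0038,"wz": 0}]}}

```text
time: 13.63
eef_pos: [0.5684, 0.1598, 0.0743]
tcp_rot: [-180.0, 0.1, 41.7]
contact_force: [0.2, -0.8, -7.0]
gripper_width: 0.022
```

Run:
```python
from h import *
rel((.569,.161,.0515),41.7)
im=env.get_image("scene")
cv2.imwrite("pics/s8.png",cv2.resize(im[150:290,200:380],None,fx=4,fy=4,interpolation=cv2.INTER_CUBIC))
```

```text
t 13.63 pos [0.5684 0.1598 0.0743] rot [-1.7998e+02  9.0000e-02  4.1700e+01] w 0.022 F [ 0.2 -0.8 -7. ]
shift [ 0.0013 -0.0005  0.0228] rv [-0.0003  0.0015  0.    ]
```

View pics/s8.png

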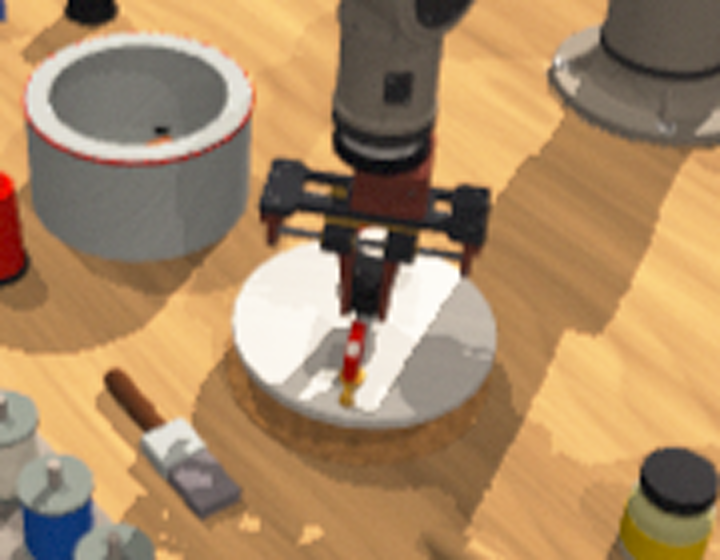

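Call:
{"name": "move_arm", "arguments": {"targets": [{"fingers": -1,"x": 0,"y": 0,"z": 0.003,"wx": 0,"wy": 0.0015,"wz": 0},{"fingers": -1,"x": 0,"y": 0,"z": 0.006,"wx": 0,"wy": 0.0015,"wz": 0},{"fingers": -1,"x": 0,"y": 0,"z": 0.009,"wx": 0,"wy": 0.0015,"wz": 0},{"fingers": -1,"x": 0,"y": 0,"z": 0.012,"wx": 0,"wy": 0.0015,"wz": 0},{"fingers": -1,"x": 0,"y": 0,"z": 0.014,"wx": 0,"wy": 0.0015,"wz": 0},{"fingers": -1,"x": 0,"y": 0,"z": 0.016,"wx": 0,"wy": 0.0015,"wz": 0},{"fingers": -1,"x": 0,"y": 0,"z": 0.018,"wx": 0,"wy": 0.0015,"wz": 0},{"fingers": -1,"x": 0,"y": 0,"z": 0.019,"wx": 0,"wy": 0.0015,"wz": 0},{"fingers": -1,"x": 0,"y": 0,"z": 0.02,"wx": 0,"wy": 0.0015,"wz": 0},{"fingers": -1,"x": 0,"y": 0,"z": 0.02,"wx": 0,"wy": 0.0015,"wz": 0}]}}

```text
time: 14.52
eef_pos: [0.5689, 0.16, 0.055]
tcp_rot: [180.0, -0.1, 41.7]
contact_force: [0.9, -0.3, -7.2]
gripper_width: 0.0218
```

Call:
{"name": "move_arm", "arguments": {"targets": [{"fingers": -1,"x": 0,"y": 0,"z": 0.001,"wx": 0,"wy": 0,"wz": 0},{"fingers": -1,"x": 0,"y": 0,"z": 0.002,"wx": 0,"wy": 0,"wz": 0},{"fingers": -1,"x": 0,"y": 0,"z": 0.003,"wx": 0,"wy": 0,"wz": 0},{"fingers": -1,"x": 0,"y": 0,"z": 0.004,"wx": 0,"wy": 0,"wz": 0},{"fingers": -1,"x": 0,"y": 0,"z": 0.004,"wx": 0,"wy": 0,"wz": 0}]}}

```text
time: 14.93
eef_pos: [0.569, 0.16, 0.0515]
tcp_rot: [-180.0, -0.1, 41.7]
contact_force: [-3.0, -0.4, 0.4]
gripper_width: 0.0218
```

Call:
{"name": "move_arm", "arguments": {"targets": [{"fingers": -1,"x": 0,"y": 0,"z": 0.0005,"wx": 0,"wy": 0,"wz": 0},{"fingers": -1,"x": 0,"y": 0,"z": 0.0005,"wx": 0,"wy": 0,"wz": 0},{"fingers": -1,"x": 0,"y": 0,"z": 0.0005,"wx": 0,"wy": 0,"wz": 0},{"fingers": -1,"x": 0,"y": 0,"z": 0.0005,"wx": 0,"wy": 0,"wz": 0}]}}

```text
time: 15.27
eef_pos: [0.569, 0.16, 0.0515]
tcp_rot: [-180.0, -0.1, 41.7]
contact_force: [-5.3, -0.8, 6.3]
gripper_width: 0.0215
```

Run:
```python
from h import *
rel((.569,.161,.0515),41.7)
im=env.get_image("scene")
cv2.imwrite("pics/s9.png",cv2.resize(im[150:290,200:380],None,fx=4,fy=4,interpolation=cv2.INTER_CUBIC))
```

```text
t 15.27 pos [0.569  0.16   0.0515] rot [-1.7997e+02 -8.0000e-02  4.1690e+01] w 0.0215 F [-5.3 -0.8  6.3]
shift [ 0.0007 -0.0007  0.    ] rv [-0.0006 -0.0014 -0.0001]
```

View pics/s9.png

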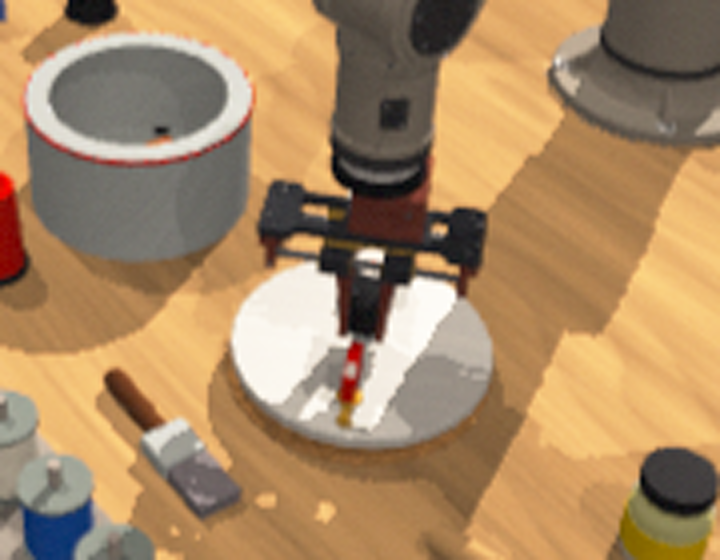

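Lid rests on the mat (~13 N) while still held. Releasing and rising straight up.

Call:
{"name": "move_arm", "arguments": {"targets": [{"fingers": -0.1,"x": 0,"y": 0,"z": 0,"wx": 0,"wy": 0,"wz": 0},{"fingers": -0.1,"x": 0,"y": 0,"z": 0,"wx": 0,"wy": 0,"wz": 0},{"fingers": -0.1,"x": 0,"y": 0,"z": 0,"wx": 0,"wy": 0,"wz": 0},{"fingers": -0.1,"x": 0,"y": 0,"z": 0,"wx": 0,"wy": 0,"wz": 0},{"fingers": -0.1,"x": 0,"y": 0,"z": -0.01,"wx": 0,"wy": 0,"wz": 0},{"fingers": -0.1,"x": 0,"y": 0,"z": -0.03,"wx": 0,"wy": 0,"wz": 0},{"fingers": -0.1,"x": 0,"y": 0,"z": -0.06,"wx": 0,"wy": 0,"wz": 0},{"fingers": -0.1,"x": 0,"y": 0,"z": -0.1,"wx": 0,"wy": 0,"wz": 0},{"fingers": -0.1,"x": 0,"y": 0,"z": -0.14,"wx": 0,"wy": 0,"wz": 0},{"fingers": -0.1,"x": 0,"y": 0,"z": -0.18,"wx": 0,"wy": 0,"wz": 0},{"fingers": -0.1,"x": -0.04,"y": 0,"z": -0.22,"wx": 0,"wy": 0,"wz": 0},{"fingers": -0.1,"x": -0.07,"y": 0,"z": -0.25,"wx": 0,"wy": 0,"wz": 0},{"fingers": -0.1,"x": -0.07,"y": 0,"z": -0.25,"wx": 0,"wy": 0,"wz": 0},{"fingers": -0.1,"x": -0.07,"y": 0,"z": -0.25,"wx": 0,"wy": 0,"wz": 0}]}}

```text
time: 16.48
eef_pos: [0.5169, 0.1108, 0.3055]
tcp_rot: [180.0, -0.5, 41.5]
contact_force: [0.6, 0.1, 1.0]
gripper_width: 0.0396
```

Run:
```python
from h import *
np.set_printoptions(precision=4,suppress=True)
s=env.get_state()
rel((.569,.161,.0515),41.7)
im=env.get_image("wrist");cv2.imwrite("pics/w10.png",im)
a=env.get_image("scene");cv2.imwrite("pics/s10.png",a)
print("pred plate ctr",w2px("wrist",(.567,.160,.036),s))
```

```text
t 16.48 pos [0.5169 0.1108 0.3055] rot [180.    -0.46  41.49] w 0.0396 F [0.6 0.1 1. ]
shift [ 0.0702 -0.0031  0.2546] rv [ 0.     -0.008  -0.0036]
pred plate ctr [258.05   113.3183]
```

View pics/w10.png

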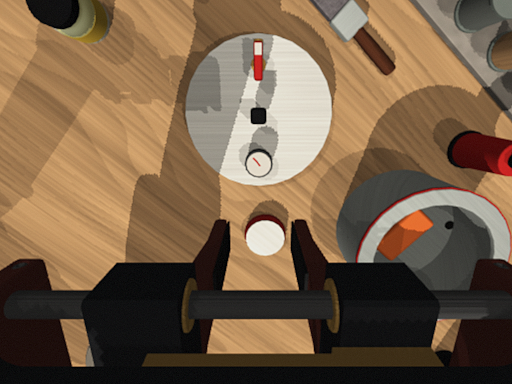

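View pics/s10.png

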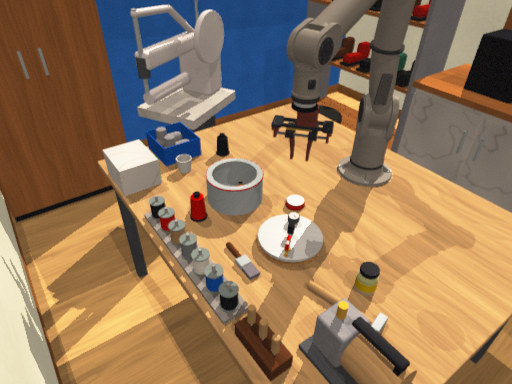

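Run:
```python
from h import *
s=env.get_state();print(s["qd"].round(2));print(env.hand_in())
```

```text
[-0.1   2.73 -1.37  0.46 -0.35 -0.38  0.08]
the job is handed in; nothing more can be done
None
```

The job is handed in at about 16.6 s. hand_in gave no verdict, so what follows rests on my own checks.

- **Vent tap:** I gripped it across its thickness and turned it about 81° anticlockwise with the lid seated. In the wrist picture the handle then lay in line with the brass nozzle, and it still does in the last picture. The joint value itself could not be read.
- **Lid:** I lifted it by the knob. It weighs about 6–8 N, and it came free without any sudden pull. I lowered it slowly until the mat carried about 13 N while the fingers still held it, then released it and withdrew straight up.
- **Final position:** In the last pictures the lid looks level and right way up. Its centre appears within about 5–7 mm of the mat centre I measured earlier, judged by eye from the wrist picture.
- **Bystanders:** Nothing in the final scene and wrist pictures looks moved, but I did not re-measure each thing. The arm was clear of everything.

**Disagreement between cameras:** the scene and side cameras differed from each other by up to about 30 mm on the first positions, and more on the tap handle (about 50 mm). I used the wrist camera for all grasps and for the placing. Its results matched the sizes given: plate radius 0.1117 m against 0.112 m, and tap offset 0.070 m.

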